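# Take the intercom loudspeaker off its keyhole screws

### The arm

A 6-joint arm with a two-finger parallel gripper is mounted at the origin on the work surface. World frame = base frame: x ahead of the robot, y to its left, z up, the work surface at z = 0. Lengths are in m, angles in rad, forces in N, time in s.
With the tool pointing down it reaches from about 0.35 to 0.975 m from the base axis. Payload 4.9 kg.
Tool frame: the origin (TCP) lies at the very end of the fingers, on their centre line; the grasp point (between the pads) lies 19 mm behind it; z points along the fingers, y is the direction in which the jaws open and shut (so a half turn about z gives the same grasp; the last joint's range is limited). The gripper opens to 85 mm and grips with 20 to 120 N. Pads are 22 mm wide; open, the fingers measure 114 mm over their backs; the gripper's body (76 mm by 85 mm) begins 54 mm behind the grasp point. The pads swing forward as they close: fully open they stand 13 mm farther back than shut.
Start: joints at [1.04, 0.053, 1.613, -0, 1.476, -0.119], TCP at [0.25, 0.573, 0.194] pointing down, gripper open.
Joint ranges: [-3.01, 3.01], [-1.01, 2.22], [0.06, 2.58], [-1.02, 4.17], [0.09, 2.62], [-3.14, 3.14]. Speed limits (rad/s): [2.57, 2.57, 3.14, 3.14, 3.14, 3.14].

### API

Orientations are given as a unit quaternion [w, x, y, z].
In Python, from plant import monitor, eyes, manip gives the robot as it stands.
- The arm moves only by the tool step_arm, never from a script. Its argument "motion" is a list of rows, each a list of 7 numbers: the shift along the world's x, y, z scaled (see below), then the turn, a rotation vector about the world's x, y, z scaled (see below), then the closure in counts, from 0 (fully open) to 255 (shut). In form: [[x, y, z, ax, ay, az, grip], ...]. A call has 1 to 10 rows; each row is the pose to reach, as a shift and turn from the pose commanded when the call began; what a row does not reach only later rows make up. The controller multiplies each number of a shift by 0.5 m and each number of a turn by 1.5 rad. A row lasts 1/10 s, in which the tool goes at most 50 mm and 8.59 degrees, less where a joint would pass 70% of its speed; a pose out of reach is approached as far as the arm can. A call with a number of a shift or a turn outside -1 to 1 is refused whole. A call with a gripper value outside its range is refused whole. The fingers move at their own pace and stop on an object; the grip force is fixed at half the most. Time passes only in rows, so rows that repeat a pose let the fingers close. It gives the time, the measured TCP pose, the force and the opening at its end, in the units of the state.
- monitor.state(): the state, without advancing time (a new reading comes with each control period).
- eyes.grab_frame(name): name is "scene" or "top" or "wrist"; returns a dict with "pixels" (384x512x3 uint8, red, green, blue), "mtx" (3x3 intrinsics, pixels), "dist" ([k1, k2, p1, p2, k3] as OpenCV has them; the pictures are not rectified), "rvec" (rotation vector, rad) and "tvec" (3), from world to camera coordinates, as OpenCV has them; the wrist camera has in their place "hand_eye" (4x4, takes a point from camera to tool coordinates, whose origin is the TCP and whose axes are the flange's). Camera axes: x right, y down, z forward; pixel columns grow to the right and rows downward; lengths in m; the calibration is good to about 2 mm. A picture is of the moment at which its call begins: read the wrist's pose just before it. There is no depth.
- manip.job_done(): hands the job in, once; it reports no verdict.
Trained networks look in the newest picture that a camera, given by its name, has taken for a name from the list of things; names that differ only in an ending like _2 or _b are one class to them, and where a whole thing is asked for, a point or a joint stands for the part that bears it (a point fixed in the world has none). Each returns a list of dicts, best first, with "p" (0 to 1); they miss things now and then, are a little off and sometimes report something else, mostly with a low value. They report only what shows in the picture. A call takes as long as a camera call. They do not tell look-alikes from the thing itself.
- eyes.look_for(name, camera): "box" ([centre column, centre row, width, height] in pixels, round what is visible of it).
- eyes.pinpoint(name, camera): "uv" ([column, row] in pixels: a listed point, or the origin of a listed thing).
The state is a dict: "time": time; "joint_pos": joint angles; "joint_vel": joint speeds; "joint_efforts": joint torques, N m; "tool_pos": TCP position; "tool_rot": TCP orientation; "contact_force": force on the tool from outside, world axes, zero at the start; "ft_torque": the same for the moment, N m; "gripper_width": opening from 0.0 (shut) to 1.0 (fully open).
Only numpy, scipy, OpenCV 4.12 (cv2) and the standard library are available. Lean on these libraries where they do the work, as an engineer would, in place of code of your own. Each camera call takes 0.05 s, during which the arm holds its last target.

### The job

The console is being cleared: take the intercom loudspeaker (the longer hung unit, with the round grille) off the two screws it hangs on by its keyholes, lifting it up along the sloping panel and then pulling it off, and set it down gently, without dropping it, flat on its back inside the empty tray. Leave the keypad hanging beside it and everything else on the desk where it is, and let go at the end.

Things in the scene. Friction and masses are not known exactly. Their poses are not given: they have to be found in the camera images.
- speaker: intercom loudspeaker: grey plastic housing 140 long, 56 wide, 44 mm deep, 0.22-0.45 kg, black round grille 44 mm across on the upper half of its front. Hangs on the panel beside the keypad, left or right of it by turns. Axes: +x up along it, +z out of its front. Origin: on its back face, centre line; it runs from x = -75 to +65 mm, z = 0 to 44 mm (front)
- speaker_keyhole (a point): where the upper screw's shank stands in the upper keyhole, x = +30 mm on the back face; the lower keyhole is alike at x = -30 mm. Back plate 4 mm thick; slot 11 mm wide; from 9 to 33 mm below the shank it widens to 24 x 24 mm. Lifted 21 mm (17 to 25) up along the panel, both screw heads stand in the wide openings, and it comes straight out from the panel
- speaker_mid (a point): middle of the loudspeaker's back face (70 mm from either end)
- speaker_front (a point): middle of the loudspeaker's front face, 44 mm out from speaker_mid
- keypad: the keypad unit that stays hanging: same grey plastic, 56 mm wide and 44 mm deep but 115 mm long, with twelve small black keys and no grille. Origin and axes as for the loudspeaker; it runs from x = -70 to +45 mm. The two origins are 130 mm apart on the panel.
- panel: fixed dark sloping panel, 200 mm up the slope, 380 mm wide, facing the tray's side, its face 45 degrees from level. Origin: centre of its face, 130 mm above the table; +x up the slope, +z out of it. Four steel screws at x = +-30, y = +-65 mm: shank 7 mm, head 16 mm across, 6 to 10 mm off the panel. Hung units have their origin at x = 0, y = +-65 mm, back on the panel, axes as its own
- rail_mid (a point): middle of the front bar of a fixed twin rail: two level steel bars 12 mm thick along the panel's width, centres 340 mm above the table, 30 mm in front of and 35 mm behind the panel's origin (measured level), on posts 215 mm to either side. In the way of a gripper pointing straight down at the hung units; one leaning back 28 to 45 degrees, the way the panel faces, passes in front
- tray: open rectangular aluminium tray, fixed, empty: 200 mm (its x) by 250 mm (its y) outside, 40 mm high, walls and floor 5 mm thick. Origin: centre of its underside, on the table; z up.
- tray_in (a point): centre of the tray's inner floor, 5 mm above the table
- tape: roll of paper tape standing on its flat side, 100 mm across, 48 mm high, 76 mm hole, on the table between tray and console; origin: centre of its underside
- mug: white mug, 80 mm across, 95 mm high, behind the tray; origin: centre of its underside
- clock: wall clock lying face up, black rim, 210 mm across, 36 mm high, behind the tray; origin: centre of its underside
- phone: black desk telephone, about 180 x 170 mm, 77 mm high, on the right; origin: centre of its underside
- tissue_box: grey tissue box 120 x 120 x 110 mm, far left; origin: centre of its underside
- notepad: paper pad 150 x 110 x 15 mm, left of the tray, nearer the robot; origin: centre of its underside
Not all that is in view belongs to the job. Leave any green or yellow look-alike of the speaker alone.

How it is judged:
By the outcome, as a careful person would: the job done as asked, in the order asked, and still so for the second after the job is handed in, with the robot touching nothing.
It also fails if it takes over 48 s, if anything falls off the work surface, if the arm or the gripper's body presses on something with over 40 N, if the wrist force passes 120 N, or if a joint passes its speed limit or range.

## Working session

There is one attempt and no reset: what is moved stays moved. The work goes in short steps, Python scripts to look and compute and a tool call to move; the robot and the scene stay as the last step left them, time stands still between calls to the robot, and variables do not carry over. Pictures are saved under pics/ and viewed, and the job is handed in when it is done.

Besides the shell and the picture viewer there is one more tool, called as name([rows], argument=value, ...), one row to a line, values as JSON. step_arm: Moves the arm, as the interface text tells. Its arguments: {"type":"object","properties":{"motion":{"type":"array","items":{"type":"array","items":{"type":"number"}}}},"required":["motion"]}

```bash
ls; mkdir -p pics
cat > h.py <<'E'
import numpy as np, cv2
from scipy.spatial.transform import Rotation as R
from plant import monitor, eyes, manip
def grab(n,save=None,crop=None,sc=1):
    s=monitor.state(); f=eyes.grab_frame(n)
    if save:
        p=f['pixels'][:,:,::-1]
        if crop: p=p[crop[1]:crop[3],crop[0]:crop[2]]
        p=cv2.resize(p,None,fx=sc,fy=sc,interpolation=cv2.INTER_CUBIC)
        cv2.imwrite('pics/'+save+'.png',p)
    K=np.array(f['mtx']);d=np.array(f['dist'])
    if n=='wrist':
        q=s['tool_rot'];T=np.eye(4);T[:3,:3]=R.from_quat([q[1],q[2],q[3],q[0]]).as_matrix();T[:3,3]=s['tool_pos']
        C=np.linalg.inv(T@np.array(f['hand_eye']));Rm,t=C[:3,:3],C[:3,3]
    else:
        Rm=cv2.Rodrigues(np.array(f['rvec'],float))[0];t=np.array(f['tvec'],float).ravel()
    return dict(K=K,d=d,R=Rm,t=t,img=f['pixels'])
def ray(c,uv):
    n=cv2.undistortPoints(np.array([[uv]],float),c['K'],c['d'])[0,0]
    v=c['R'].T@np.array([n[0],n[1],1]);return -c['R'].T@c['t'],v/np.linalg.norm(v)
def atz(c,uv,z):
    o,v=ray(c,uv);return o+v*(z-o[2])/v[2]
def tri(rs):
    A=np.zeros((3,3));b=np.zeros(3)
    for o,v in rs:
        P=np.eye(3)-np.outer(v,v);A+=P;b+=P@o
    x=np.linalg.solve(A,b);return x,[np.linalg.norm((np.eye(3)-np.outer(v,v))@(x-o)) for o,v in rs]
def proj(c,X):
    return cv2.projectPoints(np.array(X,float).reshape(-1,3),cv2.Rodrigues(c['R'])[0],c['t'],c['K'],c['d'])[0][:,0]
E
cat > a.py <<'E'
from h import *
np.set_printoptions(precision=4,suppress=True)
cs={n:grab(n,n+'0',None,1.5) for n in ('scene','top')}
for nm in ['speaker','speaker_mid','speaker_front','speaker_keyhole','keypad','panel','rail_mid','tray','tray_in','tape','mug','clock','phone']:
    rs=[]
    for n,c in cs.items():
        r=eyes.pinpoint(nm,n)
        print(nm,n,[(np.round(k['uv'],1).tolist(),round(k['p'],2)) for k in r[:3]])
        if r: rs.append(ray(c,r[0]['uv']))
    if len(rs)==2: print('   ',*tri(rs))
print(monitor.state())
E
python3 a.py
```

```text
pics
speaker scene [([194.1, 229.0], 0.7)]
speaker top [([309.2, 159.2], 0.65), ([334.2, 263.0], 0.57), ([253.4, 166.2], 0.56)]
    [ 0.6318 -0.1878  0.1347] [np.float64(0.004484553448695298), np.float64(0.004484553448695371)]
speaker_mid scene [([255.1, 252.4], 0.82), ([192.9, 231.5], 0.63), ([198.6, 218.5], 0.27)]
speaker_mid top [([334.3, 264.7], 0.91), ([313.5, 156.1], 0.86), ([246.9, 170.3], 0.62)]
    [ 0.2855 -0.1724 -0.2654] [np.float64(0.18518701627715078), np.float64(0.1851870162771508)]
speaker_front scene [([257.2, 249.8], 0.62)]
speaker_front top [([332.5, 264.6], 0.93), ([250.0, 169.2], 0.69), ([304.9, 152.4], 0.66)]
    [ 0.2861 -0.1614 -0.2473] [np.float64(0.18410336384899031), np.float64(0.18410336384899026)]
speaker_keyhole scene [([189.3, 223.3], 0.68), ([258.4, 262.6], 0.57)]
speaker_keyhole top [([246.0, 162.4], 0.72), ([341.8, 266.2], 0.62), ([318.7, 158.6], 0.55)]
    [ 0.6326 -0.0787  0.1875] [np.float64(0.12266869266680241), np.float64(0.12266869266680247)]
keypad scene [([205.5, 207.5], 0.82)]
keypad top [([309.1, 192.3], 0.67)]
    [ 0.5108 -0.1766  0.135 ]
[... 1181 characters left out ...]
4), np.float64(0.0024194547237725876)]
phone scene [([129.0, 207.5], 0.55)]
phone top [([395.4, 227.7], 0.79)]
    [ 0.402  -0.5328  0.0203] [np.float64(0.0004821718712802739), np.float64(0.0004821718712803332)]
{'time': 1.4, 'joint_pos': array([ 1.04  ,  0.0527,  1.6129,  0.    ,  1.476 , -0.119 ]), 'joint_vel': array([-0.0004,  0.0003, -0.0001, -0.0002,  0.0005, -0.0007]), 'joint_efforts': array([ -0.0007, -39.3668, -37.0452,  -0.0001,   0.0006,  -0.    ]), 'tool_pos': array([0.2501, 0.5728, 0.1943]), 'tool_rot': array([0.    , 0.2045, 0.9789, 0.    ]), 'contact_force': array([ 0.605 , -0.4508, -0.2093]), 'ft_torque': array([ 0.0027, -0.0208,  0.0521]), 'gripper_width': 1.0007990675535252}
```

View pics/scene0.png

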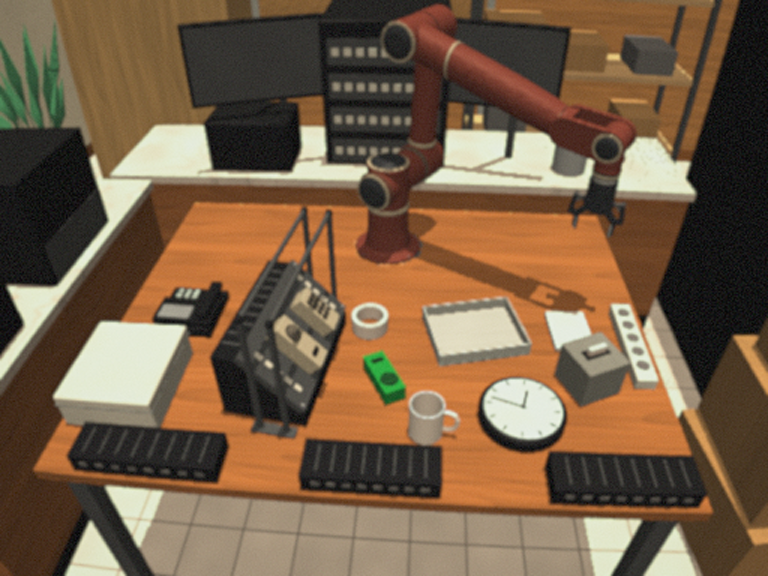

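View pics/top0.png

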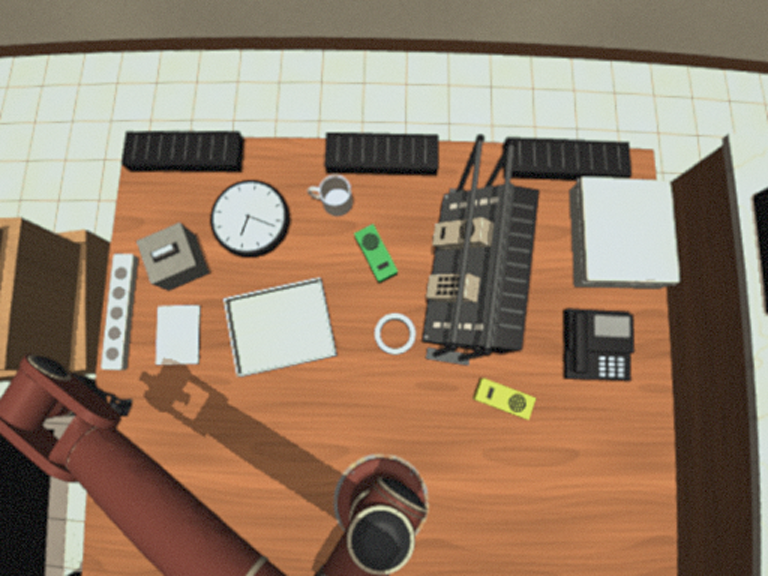

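```bash
cat > b.py <<'E'
from h import *
grab('scene','sc1',(130,130,250,290),5)
grab('top','tp1',(270,80,370,250),3.5)
E
python3 b.py; python3 -c "
import cv2,numpy as np
a=cv2.imread('pics/sc1.png');print(a.shape)
a=cv2.resize(a,(450,600));b=cv2.resize(cv2.imread('pics/tp1.png'),(350,595))
b=cv2.copyMakeBorder(b,0,5,0,0,0);cv2.imwrite('pics/both1.png',np.hstack([a,b]))"
```

```text
(800, 600, 3)
```

View pics/both1.png

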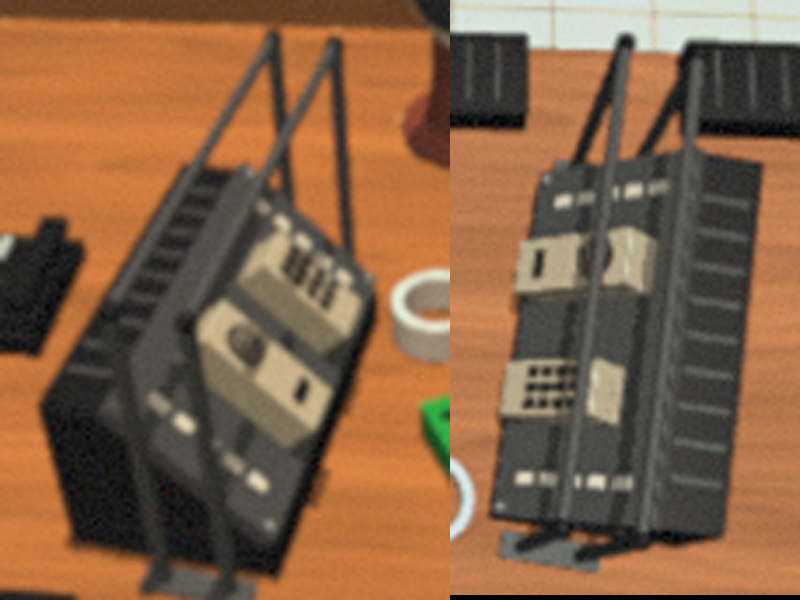

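Candidates: the hung grey unit with a round grille, scene (200,228) / top (310,155). The green unit on the desk, scene (255,252), and the yellow unit, top (336,265), are look-alikes. The keypad is at scene (210,203). The hung grey unit with the grille fits the description, and the enlarged crop confirms it. Next I'll bring the wrist camera in front of the panel.

```bash
cat >> h.py <<'E'
def Rt(psi,lean):
    # tool rot: y = (cos,sin psi), z = leaning by lean (rad) toward -h
    y=np.array([np.cos(psi),np.sin(psi),0]);h=np.array([-y[1],y[0],0])
    z=-np.sin(lean)*h-np.cos(lean)*np.array([0,0,1]);x=np.cross(y,z)
    return np.column_stack([x,y,z])
def go(p,Rm,s=None):
    s=s or monitor.state();q=s['tool_rot'];R0=R.from_quat([q[1],q[2],q[3],q[0]])
    rv=(R.from_matrix(Rm)*R0.inv()).as_rotvec()
    print('shift',np.round((np.array(p)-s['tool_pos'])/.5,4),'turn',np.round(rv/1.5,4),'dist',np.linalg.norm(np.array(p)-s['tool_pos']),'deg',np.degrees(np.linalg.norm(rv)))
E
python3 -c "
from h import *
s=monitor.state();print(Rt(np.radians(-5.2),.785),s['tool_rot'])
go([.59,.0,.31],Rt(np.radians(-5.2),np.radians(42)))
"
```

```text
[[ 0.06411242  0.9958844  -0.06406139]
 [ 0.70447694 -0.09063258 -0.70391617]
 [-0.70682518  0.         -0.70738827]] [1.44917845e-05 2.04439324e-01 9.78879238e-01 4.12193200e-06]
shift [ 0.6797 -1.1455  0.2314] turn [-0.4482 -0.2651 -0.7935] dist 0.6759467724358321 deg 81.5703555398165
```

step_arm([
  [0.48, -0.8, 0.23, -0.448, -0.265, -0.7935, 0],
  [0.48, -0.8, 0.23, -0.448, -0.265, -0.7935, 0],
  [0.48, -0.8, 0.23, -0.448, -0.265, -0.7935, 0],
  [0.48, -0.8, 0.23, -0.448, -0.265, -0.7935, 0],
  [0.48, -0.8, 0.23, -0.448, -0.265, -0.7935, 0],
  [0.48, -0.8, 0.23, -0.448, -0.265, -0.7935, 0],
  [0.48, -0.8, 0.23, -0.448, -0.265, -0.7935, 0],
  [0.48, -0.8, 0.23, -0.448, -0.265, -0.7935, 0],
  [0.48, -0.8, 0.23, -0.448, -0.265, -0.7935, 0],
  [0.48, -0.8, 0.23, -0.448, -0.265, -0.7935, 0],
])

```text
time: 2.5
tool_pos: [0.4915, 0.1706, 0.3095]
tool_rot: [0.242, 0.691, 0.627, -0.265]
contact_force: [-0.3, 1.0, 0.1]
gripper_width: 1.002
```

```bash
python3 -c "
from h import *
print(monitor.state()['joint_pos'])
go([.59,.0,.31],Rt(np.radians(-5.2),np.radians(42)))
"
```

```text
[ 0.52486804  0.06617579  1.54329179 -0.62541275  1.93917239  0.51293158]
shift [ 0.197  -0.3412  0.0011] turn [0.0014 0.0009 0.0033] dist 0.19699036903932732 deg 0.3180081796328122
```

step_arm([
  [0.2, -0.34, 0, 0, 0, 0, 0],
  [0.2, -0.34, 0, 0, 0, 0, 0],
  [0.2, -0.34, 0, 0, 0, 0, 0],
  [0.2, -0.34, 0, 0, 0, 0, 0],
  [0.2, -0.34, 0, 0, 0, 0, 0],
  [0.2, -0.34, 0, 0, 0, 0, 0],
])

```text
time: 3.1
tool_pos: [0.5901, 0.0018, 0.309]
tool_rot: [0.241, 0.69, 0.629, -0.265]
contact_force: [0.1, -0.0, -0.6]
gripper_width: 0.999
```

```bash
python3 -c "
from h import *
s=monitor.state();print(s['joint_pos'],s['tool_pos'])
c=grab('wrist','w1',None,1.5)
t=grab('top');sc=grab('scene')
for nm in ['speaker','speaker_mid','speaker_front','speaker_keyhole','keypad','panel','rail_mid']:
    print(nm,[(np.round(k['uv'],1).tolist(),round(k['p'],2)) for k in eyes.pinpoint(nm,'wrist')[:3]])
"
```

```text
[ 0.22007014  0.08371985  1.52458531 -0.70274697  1.7499816   0.26070779] [0.59010164 0.00177696 0.30904033]
speaker [([118.5, 163.9], 0.85), ([291.2, 175.7], 0.63), ([251.2, 313.3], 0.29)]
speaker_mid [([118.7, 168.1], 0.82)]
speaker_front [([297.2, 177.8], 0.63), ([111.2, 176.6], 0.58)]
speaker_keyhole [([121.0, 170.4], 0.93), ([292.9, 176.8], 0.21)]
keypad [([210.9, 169.0], 0.85), ([298.9, 178.6], 0.42)]
panel [([252.8, 172.2], 0.78)]
rail_mid [([248.4, 312.2], 0.88)]
```

View pics/w1.png

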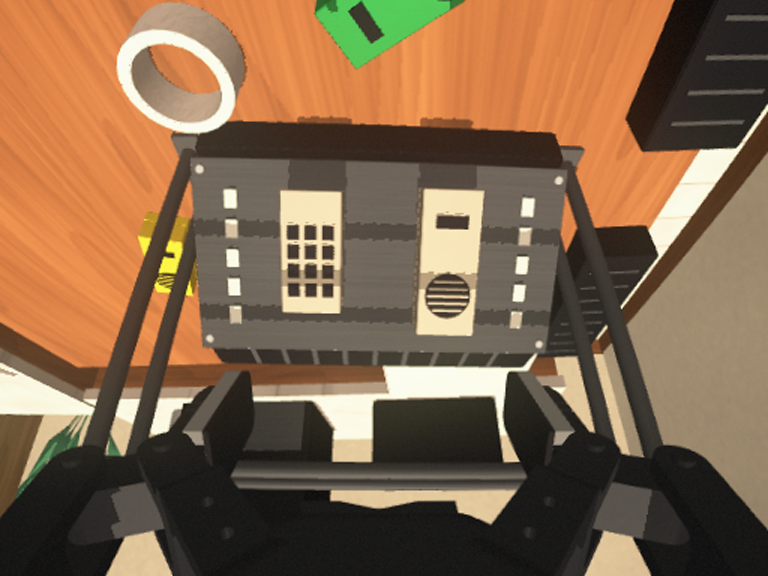

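```bash
cat > f.py <<'E'
from h import *
from scipy.optimize import least_squares
np.set_printoptions(precision=4,suppress=True)
c=grab('wrist','w2',(170,95,400,245),3.4)
px=np.array([(425,188),(484,190),(473,335),(417,332),(281,190),(341,192),(340,314),(282,312)])/1.5
P=np.array([(-75,37,44),(-75,93,44),(65,93,44),(65,37,44),(-70,-93,44),(-70,-37,44),(45,-37,44),(45,-93,44)])/1e3
def W(p,X):
    y=np.array([np.cos(p[0]),np.sin(p[0]),0]);h=np.array([-y[1],y[0],0]);a=p[3] if len(p)>3 else np.pi/4
    u=np.array([0,0,1]);x=-np.cos(a)*h+np.sin(a)*u;z=np.sin(a)*h+np.cos(a)*u
    return np.array([p[1],p[2],.13+(p[4] if len(p)>4 else 0)])+X@np.stack([x,y,z])
for p0 in ([-.09,.57,-.18],[-.09,.57,-.18,.785,0.]):
    r=least_squares(lambda p:(proj(c,W(p,P))-px).ravel(),p0)
    print(r.x,np.degrees(r.x[0]),'rms',np.sqrt(np.mean(r.fun**2)));print(r.fun.reshape(-1,2))
    for n in ('top','scene'):
        print(n,proj(grab(n),W(r.x,P)).round(1).tolist())
E
python3 f.py
```

```text
[-0.1275  0.5755 -0.1868] -7.304963721317583 rms 0.6625103367276772
[[-0.7327 -0.2118]
 [ 0.6337 -0.1651]
 [ 0.0228  0.4092]
 [-0.3234  1.8393]
 [-0.984  -0.2511]
 [ 0.5478 -0.6425]
 [ 0.5647 -0.1739]
 [ 0.309   0.4099]]
top [[287.4, 162.8], [289.4, 148.1], [321.3, 143.9], [319.4, 159.7], [283.6, 197.8], [285.7, 182.5], [312.0, 181.3], [309.9, 197.7]]
scene [[218.2, 233.9], [214.0, 244.8], [184.1, 220.2], [189.3, 209.7], [226.1, 210.0], [222.4, 219.5], [199.8, 200.2], [204.3, 190.9]]
[-0.127   0.5754 -0.1885  0.7793 -0.0017] -7.274918534228288 rms 0.587830892698796
[[-0.8884 -0.0688]
 [ 0.2894 -0.0464]
 [-0.3615 -0.0959]
 [-0.4747  1.3426]
 [-0.658  -0.0783]
 [ 0.6618 -0.4893]
 [ 0.7307 -0.5519]
 [ 0.7238  0.046 ]]
top [[287.8, 162.9], [289.8, 148.3], [321.8, 144.1], [320.0, 159.9], [284.0, 197.9], [286.1, 182.6], [312.5, 181.5], [310.5, 197.8]]
scene [[217.8, 234.1], [213.6, 245.0], [183.5, 220.6], [188.8, 210.0], [225.8, 210.2], [222.0, 219.7], [199.3, 200.5], [203.8, 191.3]]
```

View pics/w2.png

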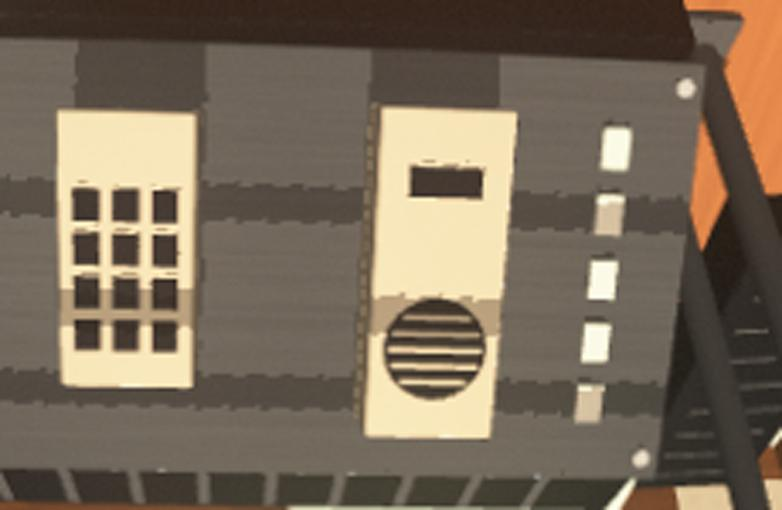

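```bash
sed -i 's/^px=.*/px=np.array([(379,107),(517,112),(491,438),(366,436),(57,111),(196,112),(193,387),(62,386)])\/3.4+[170,95]-.35/' f.py
cat >> f.py <<'E'
p=least_squares(lambda p:(proj(c,W(p,P))-px).ravel(),[-.09,.57,-.18]).x
# speaker alone, with its own rotation
r=least_squares(lambda q:(proj(c,W(p,np.column_stack([P[:4,:2]@np.array([[np.cos(q[0]),np.sin(q[0])],[-np.sin(q[0]),np.cos(q[0])]])*1+q[1:3]-[0,0],P[:4,2]])))-px[:4]).ravel(),[0,0,0])
print('spk own rot',r.x)
print('tray:')
for n in('top','scene'):
    cc=grab(n); print(n,[ (k['uv'],k['p']) for k in eyes.pinpoint('tray_in',n)[:1]])
    print(atz(cc,eyes.pinpoint('tray_in',n)[0]['uv'],.005))
E
python3 f.py; python3 -c "
from h import *
grab('top','tray1',(135,175,240,260),7)"
```

```text
[-0.1302  0.5741 -0.1882] -7.459905399448517 rms 0.5402732168977272
[[ 0.6444 -0.436 ]
 [ 0.6702 -0.4867]
 [ 0.3382  0.6349]
 [-0.5018  0.6259]
 [-0.7369 -0.4303]
 [-0.1525  0.2636]
 [ 0.0309  1.0134]
 [-0.3038  0.5263]]
top [[287.8, 163.1], [289.9, 148.5], [321.8, 144.3], [319.9, 160.1], [283.9, 198.2], [286.1, 182.8], [312.3, 181.8], [310.3, 198.1]]
scene [[217.8, 233.6], [213.6, 244.5], [183.7, 219.9], [189.0, 209.4], [225.9, 209.8], [222.1, 219.3], [199.6, 199.9], [204.1, 190.7]]
[-0.1299  0.5738 -0.1914  0.7965 -0.0023] -7.443771983999577 rms 0.2920754149820084
[[ 0.2719 -0.2922]
 [-0.1643 -0.3713]
 [-0.0832  0.0444]
 [-0.6564  0.0397]
 [ 0.0118 -0.2824]
 [ 0.1129  0.3939]
 [ 0.2526  0.4854]
 [ 0.2284  0.009 ]]
top [[288.7, 163.4], [290.7, 148.8], [322.3, 144.6], [320.5, 160.4], [284.8, 198.4], [287.0, 183.1], [313.0, 182.0], [310.9, 198.3]]
scene [[217.0, 234.1], [212.7, 245.0], [183.1, 220.3], [188.4, 209.8], [225.1, 210.3], [221.3, 219.8], [199.0, 200.3], [203.5, 191.1]]
spk own rot [ 0.006   0.0003 -0.0004]
tray:
top []Traceback (most recent call last):
  File "f.py", line 23, in <module>
    print(atz(cc,eyes.pinpoint('tray_in',n)[0]['uv'],.005))
                 ~~~~~~~~~~~~~~~~~~~~~~~~~~^^^
IndexError: list index out of range
```

View pics/tray1.png

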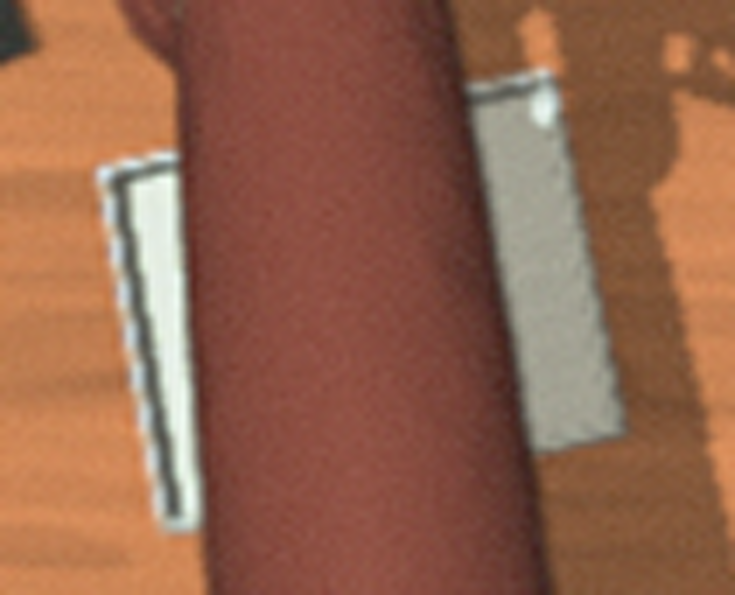

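```bash
cat > t.py <<'E'
from h import *
np.set_printoptions(precision=4,suppress=True)
t=grab('top')
q=[atz(t,np.array(a)/7+[135,175]-.4,.04) for a in [(100,170),(553,72),(625,432),(162,528)]]
print(np.array(q),np.mean(q,0))
e=[np.subtract(q[(i+1)%4],q[i]) for i in range(4)]
print([(np.linalg.norm(v),np.degrees(np.arctan2(v[1],v[0]))) for v in e])
E
python3 t.py
cat >> h.py <<'E'
PSI=-.130
def PW(x,y,z,o=(.574,-.189,.13)):
    m=Rt(PSI,np.pi/4)  # cols: x(panel -x), y, z(-n)
    return np.array(o)-m[:,0]*x+m[:,1]*y-m[:,2]*z
E
python3 -c "
from h import *
print(PW(0,.065,0))
go(PW(-.005,.065,.085),Rt(PSI,np.pi/4))
a=PW(-.005,.065,.016)-PW(-.005,.065,.085);print(a/.5)
print('up 21mm',(PW(.021,0,0)-PW(0,0,0))/.5,'out 100',(PW(0,0,.1)-PW(0,0,0))/.5)
"
```

```text
[[0.4884 0.4074 0.04  ]
 [0.548  0.1641 0.04  ]
 [0.3561 0.1177 0.04  ]
 [0.2988 0.3603 0.04  ]] [0.4228 0.2624 0.04  ]
[(np.float64(0.25053550639900135), np.float64(-76.23223744352813)), (np.float64(0.19744478832675783), np.float64(-166.42576260119188)), (np.float64(0.24926139639760606), np.float64(103.28388775742039)), (np.float64(0.19533959422378752), np.float64(13.948473558942746))]
[ 0.63845152 -0.19742622  0.13      ]
shift [ 0.1131 -0.2741 -0.2454] turn [-0.0349  0.0038 -0.0262] dist 0.19242879910995464 deg 3.7632157791729277
[-0.0126498  -0.09675734 -0.09758074]
up 21mm [-0.00384994 -0.02944789  0.02969848] out 100 [0.01833304 0.14022803 0.14142136]
```

step_arm([
  [0.113, -0.274, -0.2455, -0.035, 0.004, -0.026, 0],
  [0.113, -0.274, -0.2455, -0.035, 0.004, -0.026, 0],
  [0.113, -0.274, -0.2455, -0.035, 0.004, -0.026, 0],
  [0.113, -0.274, -0.2455, -0.035, 0.004, -0.026, 0],
  [0.113, -0.274, -0.2455, -0.035, 0.004, -0.026, 0],
  [0.113, -0.274, -0.2455, -0.035, 0.004, -0.026, 0],
])

```text
time: 4.95
tool_pos: [0.6461, -0.1348, 0.1857]
tool_rot: [0.252, 0.694, 0.609, -0.289]
contact_force: [1.1, -0.2, 0.4]
gripper_width: 0.998
```

```bash
python3 -c "
from h import *
c=grab('wrist','w3',None,1.5)
print(monitor.state()['joint_pos'])
go(PW(-.005,.065,.016),Rt(PSI,np.pi/4))
P=[PW(x,y,.044) for x,y in [(-.075,.037),(-.075,.093),(.065,.093),(.065,.037)]]
print(proj(c,P)*1.5)
"
```

```text
[ 0.02033386  0.25682868  1.55645838 -0.77673934  1.50329201  0.27707429]
shift [-0.013  -0.0974 -0.0991] turn [ 0.0002  0.0004 -0.0001] dist 0.06975535484340578 deg 0.038295921490124285
[[320.06290719 174.20576152]
 [434.33272547 174.33910111]
 [424.87972    422.96911223]
 [329.19302573 422.77095952]]
```

View pics/w3.png

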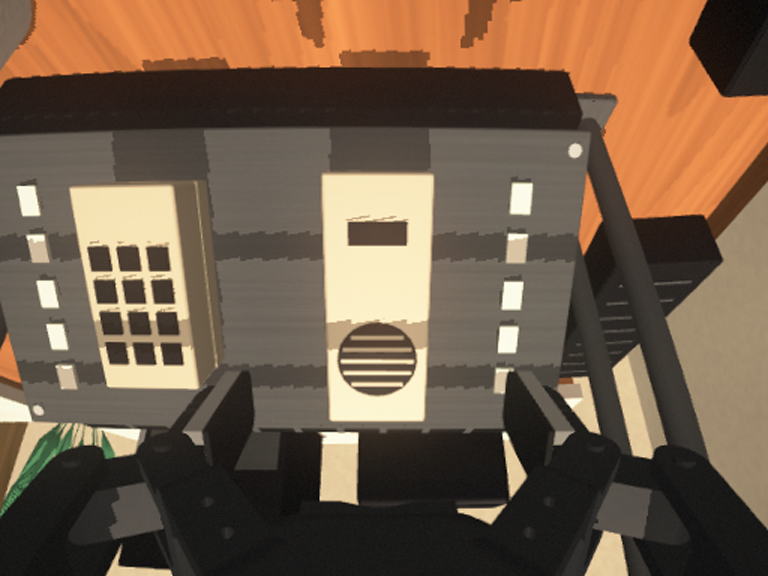

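The wrist picture shows the speaker's front corners at (322,173), (433,174), (424,421) and (330,420). That is within 2–3 px of my model, with the fingers straddling the unit evenly. I'll go in now.

step_arm([
  [-0.006, -0.045, -0.046, 0, 0, 0, 0],
  [-0.01, -0.075, -0.077, 0, 0, 0, 0],
  [-0.012, -0.09, -0.092, 0, 0, 0, 0],
  [-0.013, -0.0974, -0.099, 0, 0, 0, 0],
  [-0.013, -0.0974, -0.099, 0, 0, 0, 0],
])

```text
time: 5.5
tool_pos: [0.6406, -0.1825, 0.138]
tool_rot: [0.253, 0.694, 0.61, -0.287]
contact_force: [-0.1, 1.1, 0.3]
gripper_width: 1.002
```

step_arm([
  [0, 0, 0, 0, 0, 0, 60],
  [0, 0, 0, 0, 0, 0, 100],
  [0, 0, 0, 0, 0, 0, 140],
  [0, 0, 0, 0, 0, 0, 255],
  [0, 0, 0, 0, 0, 0, 255],
  [0, 0, 0, 0, 0, 0, 255],
])

```text
time: 6.1
tool_pos: [0.6402, -0.1829, 0.137]
tool_rot: [0.252, 0.694, 0.61, -0.288]
contact_force: [0.3, 0.4, 0.3]
gripper_width: 0.004
```

```bash
python3 -c "
from h import *
c=grab('wrist','w4',None,1.5)
s=monitor.state();print(s['joint_pos'],s['contact_force'],s['ft_torque'],s['gripper_width'])
go(PW(-.005,.065,.016),Rt(PSI,np.pi/4))
"
```

```text
[-0.05264993  0.28368937  1.6142123  -0.79841916  1.39443418  0.28686364] [-0.25749471 -0.65461089 -1.55147399] [ 0.34780927 -0.04343452  0.00784346] -0.0017418621905531243
shift [0.0005 0.0004 0.0015] turn [ 0.0001 -0.0002 -0.0002] dist 0.0008267775211151285 deg 0.028257938000439506
```

View pics/w4.png

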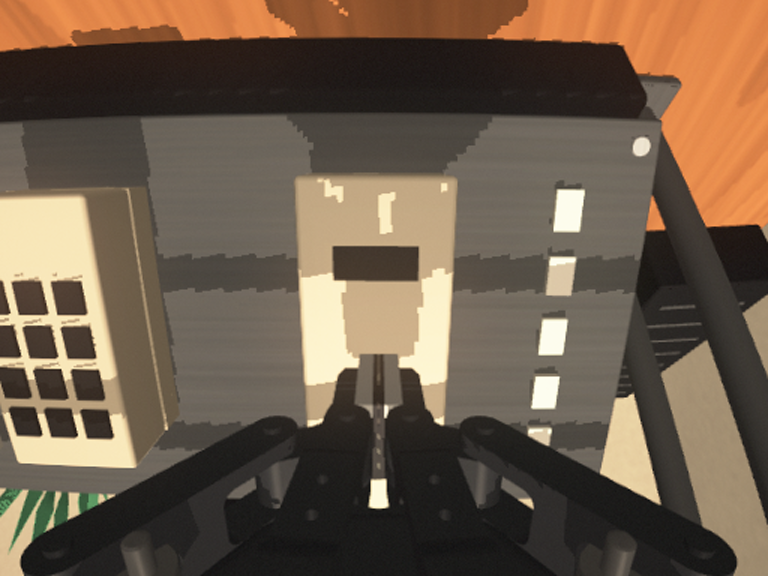

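The gripper shut completely with no contact: the fingers are in front of the speaker, not around it. I'll check where the TCP projects in the image before doing anything else.

```bash
python3 -c "
from h import *
np.set_printoptions(precision=4,suppress=True)
f=eyes.grab_frame('wrist');H=np.array(f['hand_eye']);print(H)
Hi=np.linalg.inv(H)
for z in (0,-.019,-.04,.02,.04):
  X=np.array([[0,0,z]]);print(z,cv2.projectPoints(X,cv2.Rodrigues(Hi[:3,:3])[0],Hi[:3,3],np.array(f['mtx']),np.array(f['dist']))[0].ravel()*1.5)
c=grab('wrist')
P=[PW(x,y,.044) for x,y in [(-.075,.037),(-.075,.093),(.065,.093),(.065,.037)]]
print(proj(c,P)*1.5)
s=grab('scene','s5',(150,150,250,270),5);t=grab('top','t5',(270,110,340,200),6)
for c,o,k in((s,(150,150),5),(t,(270,110),6)): print((proj(c,[monitor.state()['tool_pos']])-o)*k)
"
```

```text
[[ 0.0005 -0.9566 -0.2915  0.0741]
 [ 1.      0.0003  0.0006  0.0009]
 [-0.0005 -0.2915  0.9566 -0.1789]
 [ 0.      0.      0.      1.    ]]Traceback (most recent call last):
  File "<string>", line 7, in <module>
    X=np.array([[0,0,z]]);print(z,cv2.projectPoints(X,cv2.Rodrigues(Hi[:3,:3])[0],Hi[:3,3],np.array(f['mtx']),np.array(f['dist']))[0].ravel()*1.5)
                                  ~~~~~~~~~~~~~~~~~^^^^^^^^^^^^^^^^^^^^^^^^^^^^^^^^^^^^^^^^^^^^^^^^^^^^^^^^^^^^^^^^^^^^^^^^^^^^^^^
cv2.error: OpenCV(4.12.0) /io/opencv/modules/calib3d/src/calibration_base.cpp:1490: error: (-215:Assertion failed) npoints >= 0 && (depth == CV_32F || depth == CV_64F) in function 'projectPoints'
```

```bash
python3 -c "
from h import *
np.set_printoptions(precision=4,suppress=True)
c=grab('wrist')
s0=monitor.state();q=s0['tool_rot'];Rm=R.from_quat([q[1],q[2],q[3],q[0]]).as_matrix()
for z in (0,-.019,-.04,-.06,-.08,.04): print(z,proj(c,s0['tool_pos']+Rm[:,2]*z)*1.5)
P=[PW(x,y,.044) for x,y in [(-.075,.037),(-.075,.093),(.065,.093),(.065,.037)]]
print(proj(c,P)*1.5)
s=grab('scene','s5',(150,150,250,270),5);t=grab('top','t5',(270,110,340,200),6)
for c,o,k in((s,(150,150),5),(t,(270,110),6)): print((proj(c,[monitor.state()['tool_pos']])-o)*k)
"
```

```text
0 [[375.5865 338.1135]]
-0.019 [[375.37   356.1666]]
-0.04 [[375.0729 380.9937]]
-0.06 [[374.7109 411.3375]]
-0.08 [[374.2358 451.3151]]
0.04 [[375.9325 309.3393]]
[[292.7001 178.9627]
 [458.6491 179.0773]
 [439.9299 511.9765]
 [311.8883 511.8988]]
[[230.8993 401.7255]]
[[235.2433 279.5179]]
```

View pics/s5.png

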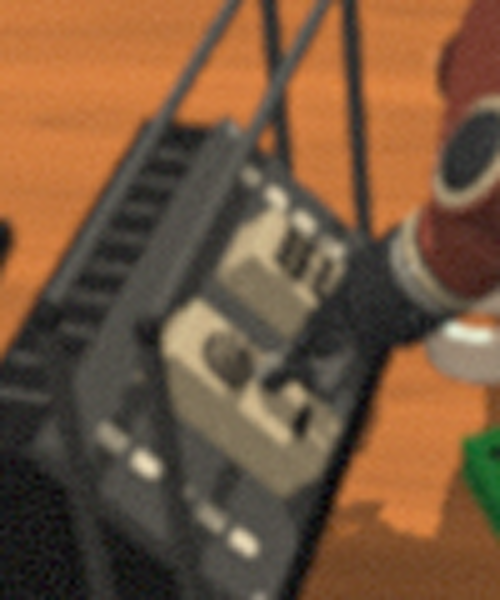

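View pics/t5.png

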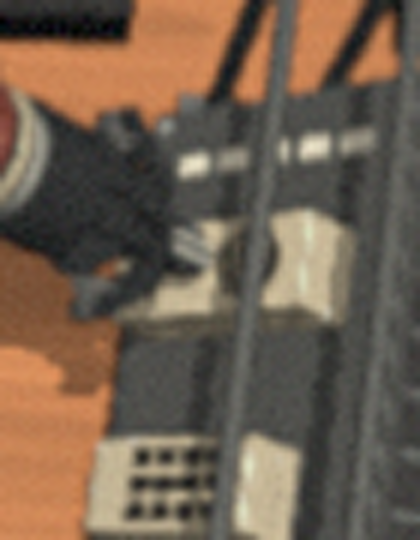

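```bash
python3 -c "
from h import *
np.set_printoptions(precision=4,suppress=True)
s0=monitor.state();q=s0['tool_rot'];Rm=R.from_quat([q[1],q[2],q[3],q[0]]).as_matrix()
s=grab('scene');t=grab('top')
for z in (0,-.01,-.02,-.03,-.04,-.05):
  X=s0['tool_pos']+Rm[:,2]*z
  print(z,(proj(s,X)-[150,150])*5,(proj(t,X)-[270,110])*6)
print(s0['tool_pos'],Rm)
P=[PW(x,y,.044) for x,y in [(-.075,.037),(-.075,.093),(.065,.093),(.065,.037)]]
print((proj(s,P)-[150,150])*5);print((proj(t,P)-[270,110])*6)
# image-based speaker corners triangulation check
a=np.array([(333,445),(288,498),(170,350),(198,300)])/5+[150,150]
b=np.array([(115,310),(130,222),(310,208),(300,300)])/6+[270,110]
for i in range(4): print(tri([ray(s,a[i]),ray(t,b[i])]),P[i])
"
```

```text
0 [[230.8993 401.7255]] [[235.2433 279.5179]]
-0.01 [[239.4446 395.8968]] [[225.2596 274.4788]]
-0.02 [[248.063  390.0182]] [[215.1612 269.3838]]
-0.03 [[256.7554 384.0891]] [[204.9462 264.232 ]]
-0.04 [[265.5225 378.1091]] [[194.6128 259.0227]]
-0.05 [[274.3652 372.0775]] [[184.1591 253.7549]]
[ 0.6401 -0.183   0.137 ] [[ 0.0913  0.9916 -0.0918]
 [ 0.701  -0.1294 -0.7013]
 [-0.7073 -0.0003 -0.707 ]]
[[338.0367 417.841 ]
 [316.7487 472.3976]
 [167.2805 349.4601]
 [193.8306 296.8678]]
[[108.2437 318.9283]
 [120.5063 230.9582]
 [312.0755 206.0691]
 [300.7285 301.0715]]
(array([ 0.6318, -0.1149,  0.0904]), [np.float64(0.0012281783639963187), np.float64(0.0012281783639963347)]) [ 0.6216 -0.1104  0.1081]
(array([ 0.6887, -0.1312,  0.0925]), [np.float64(0.0061680115556965965), np.float64(0.006168011555696563)]) [ 0.6771 -0.1176  0.1081]
(array([ 0.6634, -0.2145,  0.2059]), [np.float64(0.00029725376224015514), np.float64(0.000297253762240062)]) [ 0.6643 -0.2158  0.2071]
(array([ 0.6096, -0.207 ,  0.2053]), [np.float64(0.00143473804817394), np.float64(0.0014347380481739922)]) [ 0.6088 -0.2085  0.2071]
```

```bash
python3 -c "
from h import *
np.set_printoptions(precision=1,suppress=True)
c=grab('wrist','w5',(170,200,330,320),5)
s0=monitor.state();q=s0['tool_rot'];Rm=R.from_quat([q[1],q[2],q[3],q[0]]).as_matrix()
for x in(-.011,.011):
  for y in (-.01,.01):
    for z in (0,-.02,-.03,-.04): print(x,y,z,(proj(c,s0['tool_pos']+Rm@[x,y,z])-[170,200])*5)
"
```

```text
-0.011 -0.01 0 [[328.4 201.8]]
-0.011 -0.01 -0.02 [[319.8 272.2]]
-0.011 -0.01 -0.03 [[314.8 313.3]]
-0.011 -0.01 -0.04 [[309.2 359.2]]
-0.011 0.01 0 [[475.3 201.8]]
-0.011 0.01 -0.02 [[482.5 272.2]]
-0.011 0.01 -0.03 [[486.6 313.3]]
-0.011 0.01 -0.04 [[491.2 359.3]]
0.011 -0.01 0 [[325.6  49.3]]
0.011 -0.01 -0.02 [[316.3 105.6]]
0.011 -0.01 -0.03 [[310.8 138.7]]
0.011 -0.01 -0.04 [[304.7 176. ]]
0.011 0.01 0 [[477.7  49.3]]
0.011 0.01 -0.02 [[485.4 105.6]]
0.011 0.01 -0.03 [[489.9 138.7]]
0.011 0.01 -0.04 [[495. 176.]]
```

View pics/w5.png

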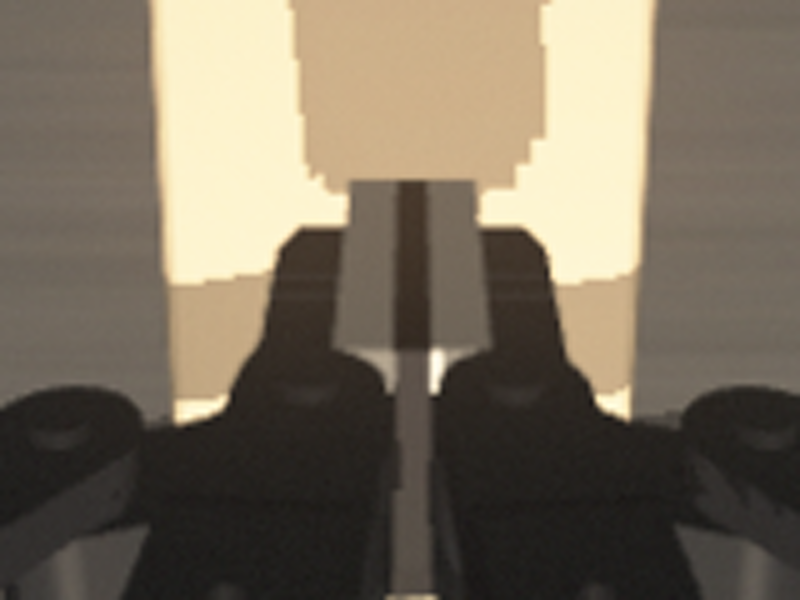

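The shut fingertips are at crop row 180, which puts them about 41 mm behind the reported TCP; the scene camera agrees (−42 mm). So the real fingers are about 41 mm shorter than the stated TCP, and they stopped 13 mm in front of the speaker. I'll open, go about 43 mm deeper, and recheck visually.

step_arm([
  [0.002, 0.014, 0.014, 0, 0, 0, 0],
  [0.002, 0.014, 0.014, 0, 0, 0, 0],
  [0.002, 0.014, 0.014, 0, 0, 0, 0],
  [0.002, 0.014, 0.014, 0, 0, 0, 0],
  [0.002, 0.014, 0.014, 0, 0, 0, 0],
  [0.002, 0.014, 0.014, 0, 0, 0, 0],
])

```text
time: 7.1
tool_pos: [0.641, -0.176, 0.1439]
tool_rot: [0.252, 0.694, 0.61, -0.288]
contact_force: [-0.4, -0.5, -0.1]
gripper_width: 0.992
```

```bash
python3 -c "
from h import *
np.set_printoptions(precision=3,suppress=True)
c=grab('wrist','w6',None,1.5)
print(monitor.state()['gripper_width'])
s0=monitor.state();q=s0['tool_rot'];Rm=R.from_quat([q[1],q[2],q[3],q[0]]).as_matrix()
for z in (-.04,-.054,-.06): print(proj(c,[s0['tool_pos']+Rm@[.011,y,z] for y in (-.043,.043)]).ravel()*1.5)
go(PW(-.005,.065,-.027),Rt(PSI,np.pi/4))
"
```

```text
1.0022879213069158
[252.894 352.555 497.252 352.643]
[241.036 370.621 508.62  370.723]
[235.252 379.448 514.166 379.559]
shift [-0.009 -0.074 -0.073] turn [ 0. -0. -0.] dist 0.05206403241606698 deg 0.03259988829597447
```

View pics/w6.png

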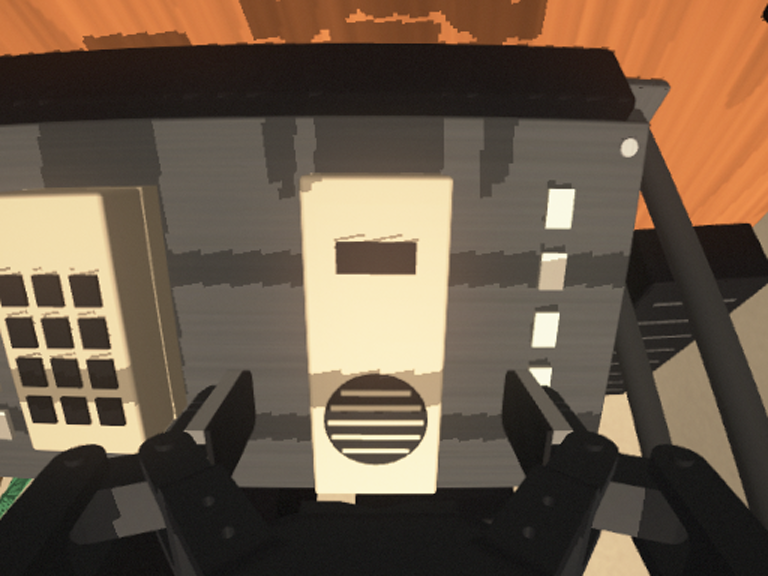

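Open tips at (248,370) and (512,370) match the −54 mm model. Advancing.

step_arm([
  [-0.0035, -0.028, -0.028, 0, 0, 0, 0],
  [-0.006, -0.048, -0.047, 0, 0, 0, 0],
  [-0.0075, -0.062, -0.061, 0, 0, 0, 0],
  [-0.009, -0.074, -0.073, 0, 0, 0, 0],
  [-0.009, -0.074, -0.073, 0, 0, 0, 0],
])

```text
time: 7.65
tool_pos: [0.6357, -0.2137, 0.1062]
tool_rot: [0.252, 0.694, 0.609, -0.289]
contact_force: [-0.6, 0.6, 0.6]
gripper_width: 1.0
```

```bash
python3 -c "
from h import *
c=grab('wrist','w7',None,1.5)
s=monitor.state();print(s['joint_pos'],s['contact_force'])
go(PW(-.005,.065,-.027),Rt(PSI,np.pi/4))
"
```

```text
[-0.09876773  0.30891394  1.63886321 -0.81526018  1.3297718   0.29279157] [-0.24924086 -0.41937229  0.18513462]
shift [0.0004 0.0009 0.0008] turn [ 0.     -0.0008  0.0002] dist 0.0006423513348163227 deg 0.07317365818616528
```

View pics/w7.png

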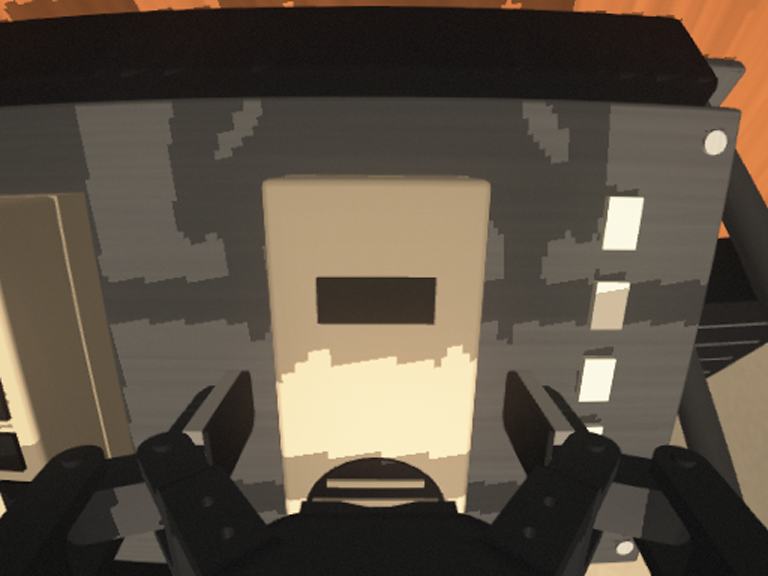

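step_arm([
  [0, 0, 0, 0, 0, 0, 40],
  [0, 0, 0, 0, 0, 0, 70],
  [0, 0, 0, 0, 0, 0, 90],
  [0, 0, 0, 0, 0, 0, 255],
  [0, 0, 0, 0, 0, 0, 255],
  [0, 0, 0, 0, 0, 0, 255],
])

```text
time: 8.3
tool_pos: [0.6369, -0.2124, 0.1084]
tool_rot: [0.253, 0.694, 0.609, -0.288]
contact_force: [-1.7, 5.8, 4.0]
gripper_width: 0.648
```

```bash
python3 -c "
from h import *
c=grab('wrist','w8',None,1.5)
s=monitor.state();print(s['joint_pos'],s['contact_force'],s['ft_torque'],s['gripper_width'])
"
```

```text
[-0.09734133  0.30757609  1.63774792 -0.81493931  1.33097347  0.29278079] [-2.28913985  5.0293466   5.30000249] [ 0.41100922  0.45321359 -0.545379  ] 0.642134438620575
```

View pics/w8.png

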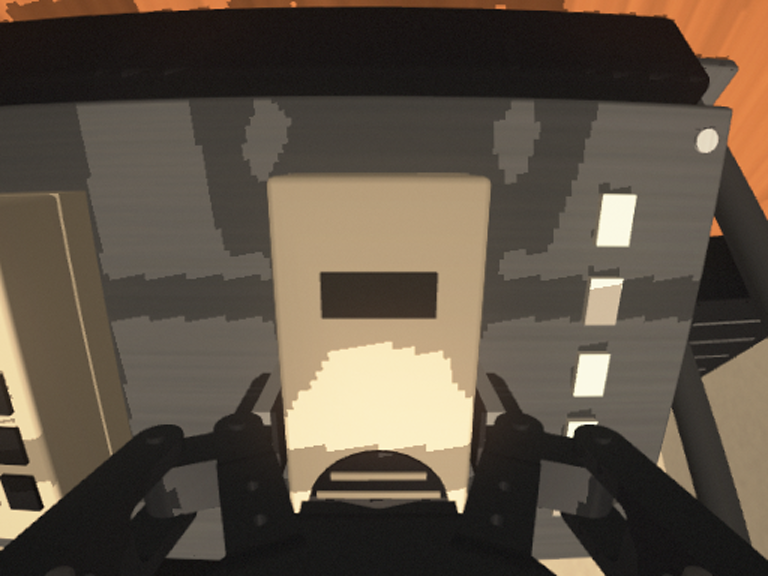

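Gripped at 55 mm opening, force about 7 N. Lifting 21 mm up the slope.

step_arm([
  [-0.0006, -0.004, 0.007, 0, 0, 0, 255],
  [-0.0014, -0.011, 0.014, 0, 0, 0, 255],
  [-0.0022, -0.018, 0.021, 0, 0, 0, 255],
  [-0.003, -0.0235, 0.0265, 0, 0, 0, 255],
  [-0.0036, -0.0275, 0.0305, 0, 0, 0, 255],
  [-0.0036, -0.0275, 0.0305, 0, 0, 0, 255],
])

```text
time: 8.95
tool_pos: [0.6352, -0.2262, 0.1223]
tool_rot: [0.252, 0.694, 0.61, -0.287]
contact_force: [1.0, 5.7, -1.1]
gripper_width: 0.647
```

```bash
cat > pose.py <<'E'
from h import *
import sys
np.set_printoptions(precision=4,suppress=True)
c=grab('wrist',sys.argv[1],None,1.5)
s=monitor.state();print(s['joint_pos'],s['contact_force'],s['ft_torque'],s['gripper_width'])
m=Rt(PSI,np.pi/4);d=s['tool_pos']-np.array([.574,-.189,.13]);print('panel xyz of tool',-m[:,0]@d,m[:,1]@d,-m[:,2]@d)
E
python3 pose.py w9
```

```text
[-0.1187  0.2864  1.6374 -0.8143  1.3302  0.2616] [ 1.5675  5.3143 -0.2639] [ 0.832  -0.0855 -0.0471] 0.646771636102959
panel xyz of tool 0.01502951977368992 0.06549014777145816 -0.025871099607726773
```

View pics/w9.png

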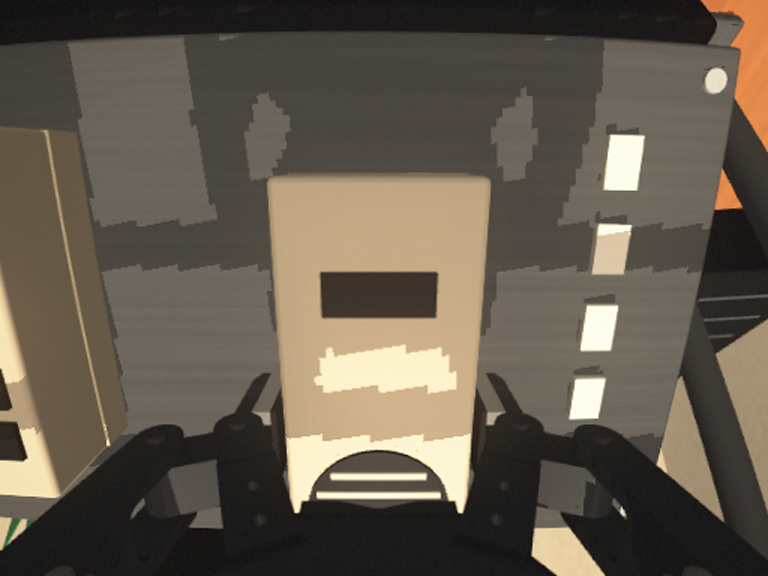

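step_arm([
  [-0.0003, -0.002, 0.002, 0, 0, 0, 255],
  [0.0005, 0.005, 0.009, 0, 0, 0, 255],
  [0.0015, 0.013, 0.017, 0, 0, 0, 255],
  [0.0027, 0.021, 0.025, 0, 0, 0, 255],
  [0.0036, 0.028, 0.032, 0, 0, 0, 255],
  [0.0036, 0.028, 0.032, 0, 0, 0, 255],
])

```text
time: 9.6
tool_pos: [0.6373, -0.2124, 0.1398]
tool_rot: [0.253, 0.694, 0.61, -0.287]
contact_force: [0.4, 0.1, -3.0]
gripper_width: 0.646
```

```bash
python3 pose.py w10
```

```text
[-0.0974  0.2715  1.6248 -0.8072  1.3642  0.2561] [ 0.3308  0.0516 -2.7467] [ 0.6066 -0.0637 -0.0207] 0.6411453301257272
panel xyz of tool 0.01733440480477741 0.06551212716925678 -0.004129320579724759
```

View pics/w10.png

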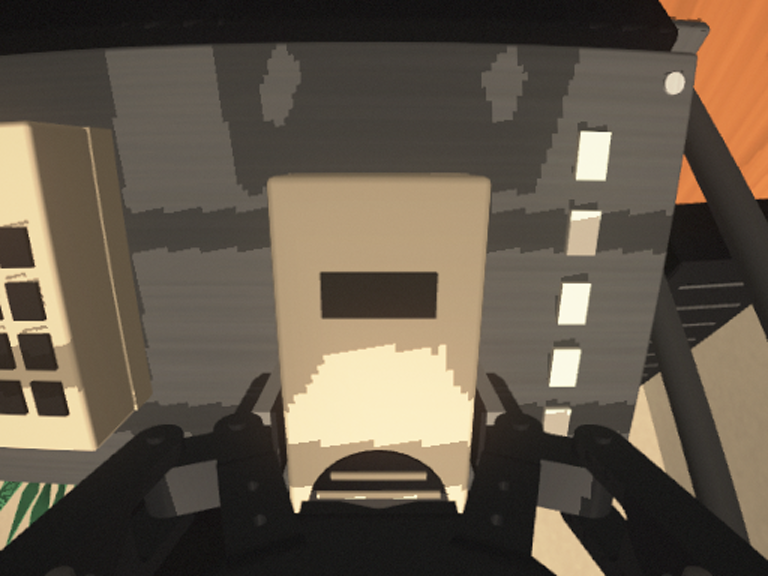

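Off the screws, held without slip (top edge still at row 178), and the force is just the weight, about 2.8 N. I'll pull well clear, then move towards the tray.

step_arm([
  [0.0045, 0.035, 0.035, 0, 0, 0, 255],
  [0.0105, 0.08, 0.081, 0, 0, 0, 255],
  [0.018, 0.14, 0.142, 0, 0, 0, 255],
  [0.025, 0.2, 0.2, 0, 0, 0, 255],
  [0.03, 0.24, 0.24, 0, 0, 0, 255],
  [0.03, 0.24, 0.24, 0, 0, 0, 255],
])

```text
time: 10.25
tool_pos: [0.654, -0.0905, 0.2634]
tool_rot: [0.255, 0.694, 0.61, -0.285]
contact_force: [0.8, -0.1, -1.4]
gripper_width: 0.649
```

```bash
python3 pose.py w11; python3 -c "
from h import *
go([.425,.262,.2],Rt(np.radians(13.8),0))"
```

```text
[ 0.0818  0.225   1.4674 -0.7657  1.6287  0.2369] [-0.0927 -0.7155 -3.1094] [ 0.5993 -0.0433 -0.0575] 0.6411905351233522
panel xyz of tool 0.017065355226370024 0.06553514252466149 0.16791238368544215
shift [-0.4556  0.7075 -0.1216] turn [0.5252 0.0319 0.2339] dist 0.42511071288983326 deg 49.49296496235648
```

step_arm([
  [-0.023, 0.035, -0.006, 0.026, 0.002, 0.012, 255],
  [-0.055, 0.085, -0.015, 0.063, 0.004, 0.028, 255],
  [-0.1, 0.155, -0.027, 0.115, 0.007, 0.051, 255],
  [-0.15, 0.233, -0.04, 0.173, 0.01, 0.077, 255],
  [-0.2, 0.311, -0.053, 0.231, 0.014, 0.103, 255],
  [-0.25, 0.39, -0.067, 0.288, 0.017, 0.128, 255],
  [-0.3, 0.467, -0.08, 0.346, 0.021, 0.154, 255],
  [-0.35, 0.545, -0.094, 0.404, 0.024, 0.18, 255],
  [-0.4, 0.623, -0.107, 0.462, 0.028, 0.206, 255],
  [-0.435, 0.678, -0.116, 0.503, 0.03, 0.224, 255],
])

```text
time: 11.3
tool_pos: [0.432, 0.2462, 0.1985]
tool_rot: [0.009, 0.622, 0.783, -0.015]
contact_force: [0.9, -0.9, -2.8]
gripper_width: 0.65
```

```bash
python3 -c "
from h import *
go([.425,.262,.15],Rt(np.radians(13.8),0))"
```

```text
shift [-0.0141  0.0317 -0.0969] turn [ 0.0226 -0.0026  0.0091] dist 0.051455400581161874 deg 2.108158779546481
```

step_arm([
  [-0.008, 0.016, -0.03, 0.011, -0.0013, 0.0045, 255],
  [-0.0141, 0.0317, -0.06, 0.0226, -0.0026, 0.0091, 255],
  [-0.0141, 0.0317, -0.097, 0.0226, -0.0026, 0.0091, 255],
  [-0.0141, 0.0317, -0.097, 0.0226, -0.0026, 0.0091, 255],
  [-0.0141, 0.0317, -0.097, 0.0226, -0.0026, 0.0091, 255],
])

```text
time: 11.8
tool_pos: [0.4265, 0.2609, 0.1508]
tool_rot: [0.001, 0.618, 0.786, -0.001]
contact_force: [-1.0, -0.2, -2.4]
gripper_width: 0.646
```

```bash
python3 pose.py w12; python3 -c "
from h import *
s=grab('scene','s12',(240,130,410,290),4.5);t=grab('top')
go([.425,.262,.15],Rt(np.radians(13.8),0))
R0=Rt(np.radians(13.8),0);tp=monitor.state()['tool_pos']
print('pred spk front corners scene crop',(proj(s,[tp+R0@[a,b,-.0695] for a in(-.07,.07) for b in (-.028,.028)])-[240,130])*4.5)
print('pred back corners',(proj(s,[tp+R0@[a,b,-.0255] for a in(-.07,.07) for b in (-.028,.028)])-[240,130])*4.5)
"
```

```text
[ 0.4019 -0.2222  1.9424 -0.0026  1.4198  0.1629] [-0.2597  0.0077 -2.3791] [-0.0144  0.0051  0.0389] 0.647914035178649
panel xyz of tool -0.28670597492771244 -0.20391435297571103 0.31789239439060624
shift [-0.0057  0.0002 -0.0064] turn [0.0004 0.0029 0.0007] dist 0.00431030563362636 deg 0.26304236273940745
pred spk front corners scene crop [[274.42090334 216.10854207]
 [292.33650407 255.79226246]
 [431.97973555 199.51736524]
 [454.17433934 238.1170011 ]]
pred back corners [[270.79569092 257.37685397]
 [288.25245956 297.53863494]
 [425.68017136 240.47195583]
 [447.2582622  279.55180414]]
```

View pics/w12.png

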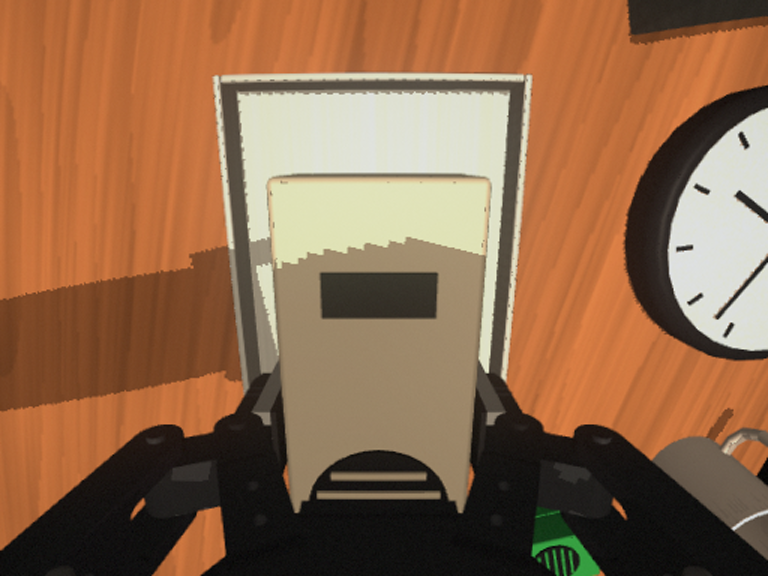

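View pics/s12.png

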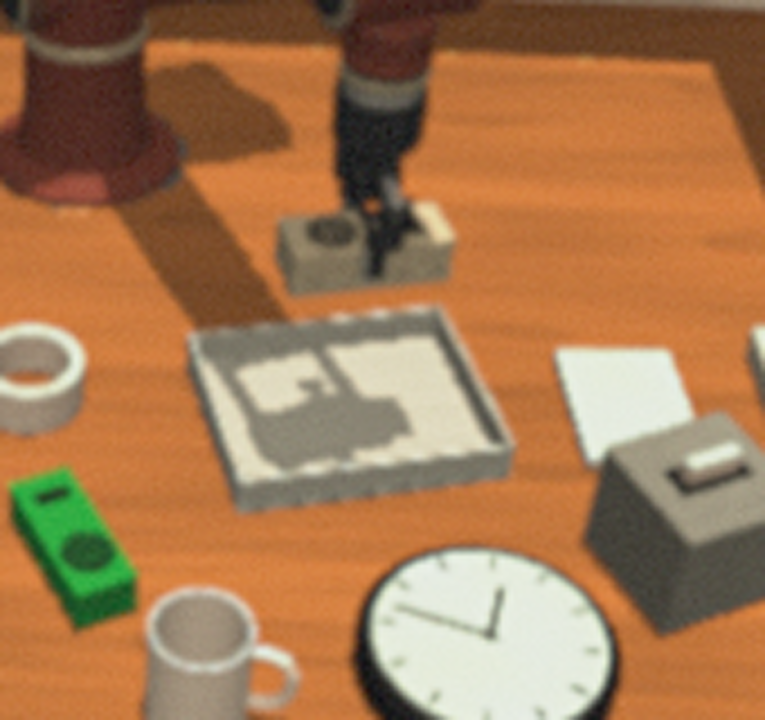

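The speaker hangs level and square over the tray: its scene corners agree with my model within about 5 crop px (1 px raw). Lowering.

step_arm([
  [0, 0, -0.04, 0, 0, 0, 255],
  [0, 0, -0.1, 0, 0, 0, 255],
  [0, 0, -0.16, 0, 0, 0, 255],
  [0, 0, -0.22, 0, 0, 0, 255],
  [0, 0, -0.26, 0, 0, 0, 255],
  [0, 0, -0.285, 0, 0, 0, 255],
  [0, 0, -0.295, 0, 0, 0, 255],
  [0, 0, -0.295, 0, 0, 0, 255],
  [0, 0, -0.295, 0, 0, 0, 255],
])

```text
time: 12.85
tool_pos: [0.4284, 0.2626, 0.0063]
tool_rot: [0.002, 0.617, 0.787, 0.002]
contact_force: [0.3, -0.3, -2.3]
gripper_width: 0.643
```

```bash
python3 pose.py w13;python3 -c "
from h import *
s=grab('scene','s13',(260,180,370,255),7)"
```

```text
[ 0.4031 -0.045   2.0454 -0.0022  1.1358  0.1635] [ 0.4365  0.0921 -2.7753] [-0.0478  0.0205 -0.0286] 0.6435047950640174
panel xyz of tool -0.39073729774296706 -0.202884501405611 0.21596754638167856
```

View pics/s13.png

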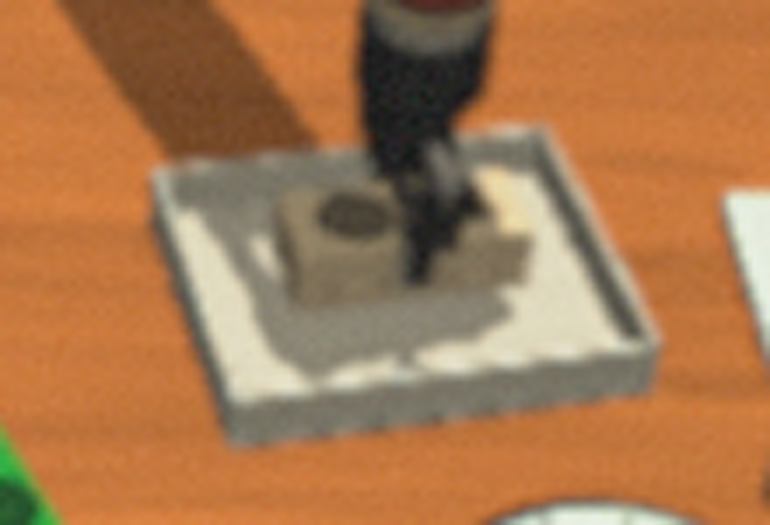

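step_arm([
  [0, 0, -0.008, 0, 0, 0, 255],
  [0, 0, -0.016, 0, 0, 0, 255],
  [0, 0, -0.022, 0, 0, 0, 255],
  [0, 0, -0.028, 0, 0, 0, 255],
  [0, 0, -0.032, 0, 0, 0, 255],
  [0, 0, -0.032, 0, 0, 0, 255],
])

```text
time: 13.55
tool_pos: [0.4267, 0.262, -0.0118]
tool_rot: [0.001, 0.617, 0.787, 0.0]
contact_force: [-0.0, 0.3, -3.4]
gripper_width: 0.642
```

step_arm([
  [0, 0, -0.003, 0, 0, 0, 255],
  [0, 0, -0.006, 0, 0, 0, 255],
  [0, 0, -0.009, 0, 0, 0, 255],
  [0, 0, -0.012, 0, 0, 0, 255],
])

```text
time: 13.95
tool_pos: [0.4271, 0.2622, -0.0173]
tool_rot: [0.001, 0.617, 0.787, 0.001]
contact_force: [-1.4, 0.2, -2.7]
gripper_width: 0.641
```

step_arm([
  [0, 0, -0.002, 0, 0, 0, 255],
  [0, 0, -0.004, 0, 0, 0, 255],
])

```text
time: 14.15
tool_pos: [0.4271, 0.2621, -0.0193]
tool_rot: [0.001, 0.617, 0.787, 0.001]
contact_force: [-0.3, -0.3, -2.4]
gripper_width: 0.645
```

step_arm([
  [0, 0, -0.002, 0, 0, 0, 255],
  [0, 0, -0.003, 0, 0, 0, 255],
])

```text
time: 14.35
tool_pos: [0.4271, 0.2621, -0.0208]
tool_rot: [0.001, 0.617, 0.787, 0.001]
contact_force: [0.0, -0.0, -2.6]
gripper_width: 0.646
```

step_arm([
  [0, 0, -0.002, 0, 0, 0, 255],
  [0, 0, -0.003, 0, 0, 0, 255],
])

```text
time: 14.55
tool_pos: [0.4271, 0.2621, -0.0223]
tool_rot: [0.001, 0.617, 0.787, 0.001]
contact_force: [-0.5, -0.8, -0.8]
gripper_width: 0.651
```

step_arm([
  [0, 0, -0.002, 0, 0, 0, 255],
  [0, 0, -0.003, 0, 0, 0, 255],
])

```text
time: 14.75
tool_pos: [0.4271, 0.2621, -0.0223]
tool_rot: [0.001, 0.617, 0.787, -0.0]
contact_force: [-6.6, -4.1, 12.2]
gripper_width: 0.649
```

Contact with the floor at z = −0.022, force up to about 14 N. I'll ease off 1 mm, then open.

step_arm([
  [0, 0, 0.002, 0, 0, 0, 255],
  [0, 0, 0.002, 0, 0, 0, 255],
])

```text
time: 14.95
tool_pos: [0.4276, 0.2623, -0.0223]
tool_rot: [0.002, 0.617, 0.787, 0.001]
contact_force: [0.5, -1.2, 0.0]
gripper_width: 0.643
```

step_arm([
  [0, 0, 0, 0, 0, 0, 60],
  [0, 0, 0, 0, 0, 0, 40],
  [0, 0, 0, 0, 0, 0, 20],
  [0, 0, 0, 0, 0, 0, 0],
  [0, 0, 0, 0, 0, 0, 0],
])

```text
time: 15.45
tool_pos: [0.4272, 0.2621, -0.0227]
tool_rot: [0.001, 0.617, 0.787, 0.001]
contact_force: [0.5, 0.5, -0.4]
gripper_width: 1.004
```

```bash
python3 pose.py w14
```

```text
[ 0.403   0.0028  2.0562 -0.0022  1.0801  0.1636] [-0.752  -0.0271 -0.4369] [-0.014   0.0193 -0.0716] 0.9966569556712345
panel xyz of tool -0.41081975319017827 -0.204089840965392 0.19488593543613061
```

View pics/w14.png

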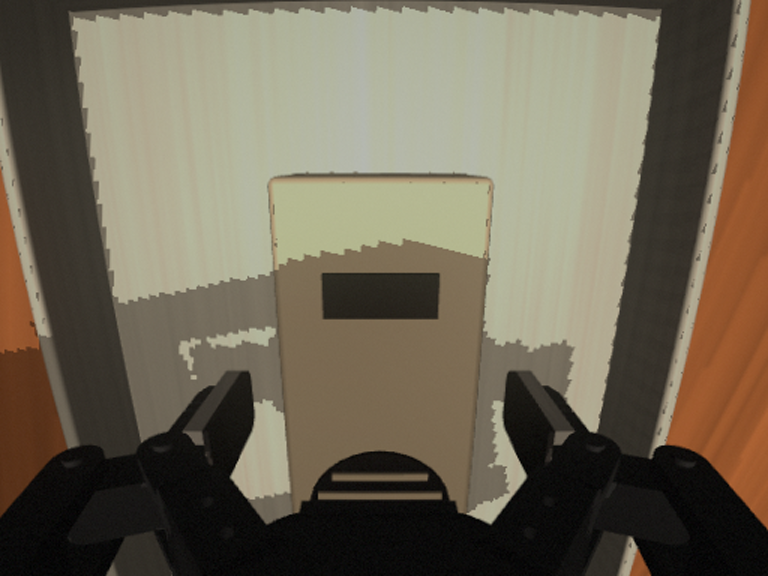

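The fingers are open and clear of both sides (pads at x ≈ 250 and 508, speaker at 275 to 485), and the speaker lies flat on the tray floor. Withdrawing straight up.

step_arm([
  [0, 0, 0.02, 0, 0, 0, 0],
  [0, 0, 0.06, 0, 0, 0, 0],
  [0, 0, 0.12, 0, 0, 0, 0],
  [0, 0, 0.2, 0, 0, 0, 0],
  [0, 0, 0.29, 0, 0, 0, 0],
  [0, 0, 0.38, 0, 0, 0, 0],
  [0, 0, 0.44, 0, 0, 0, 0],
  [0, 0, 0.46, 0, 0, 0, 0],
  [0, 0, 0.46, 0, 0, 0, 0],
])

```text
time: 16.4
tool_pos: [0.428, 0.2625, 0.2094]
tool_rot: [0.002, 0.617, 0.787, 0.002]
contact_force: [0.8, -0.3, -0.6]
gripper_width: 1.001
```

```bash
python3 pose.py w15; python3 -c "
from h import *
s=grab('scene','s15',None,1.5)"
```

```text
[ 0.4031 -0.2597  1.8814 -0.0019  1.5175  0.1627] [ 0.0356 -0.5207 -0.2153] [ 0.0253  0.0323 -0.0012] 1.0031468493423363
panel xyz of tool -0.24831388271670088 -0.20428635096237482 0.3572436788675706
```

View pics/w15.png

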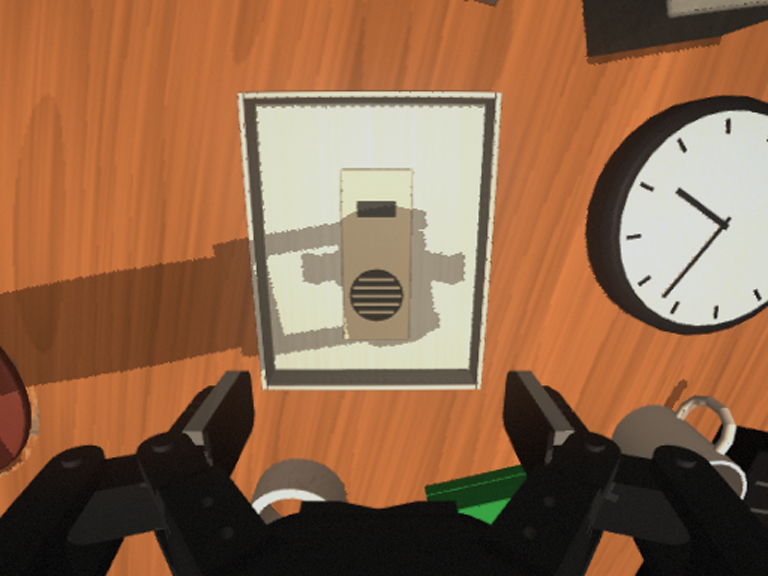

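View pics/s15.png

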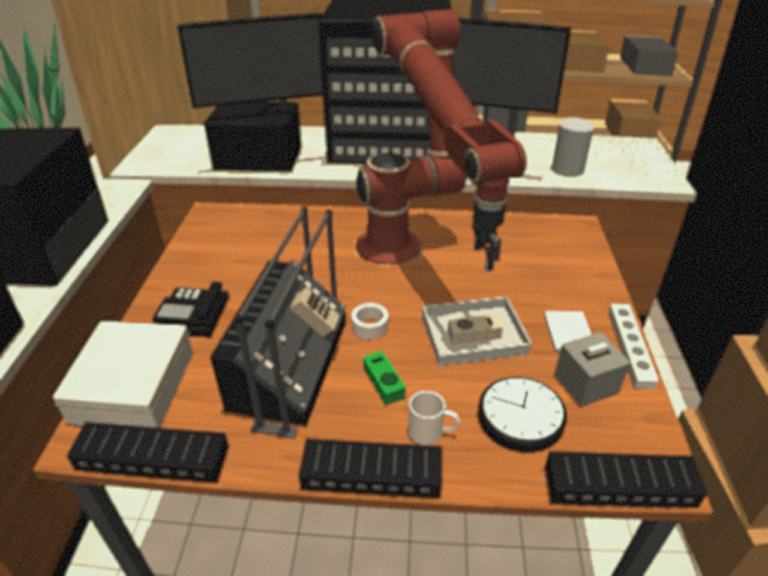

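The speaker lies grille-up in the tray (wrist view, 342–412 by 168–340), the keypad still hangs at scene (318,308), and the tape, mug, clock and green unit are where they were. Handing in.

```bash
python3 -c "
from h import *
print(manip.job_done())"
```

```text
the job is handed in; nothing more can be done
None
```

I took the loudspeaker off its two screws and set it down flat on its back, grille up, near the middle of the tray. I then let go and drew the gripper straight up, and handed the job in at about 16.5 s of the 48 s allowed.

- **Lift and pull-off:** I lifted it about 20–22 mm up the slope, then pulled it straight out. It did not slip in the grip.
- **Set-down:** I lowered it in roughly 1 mm steps until it touched the tray floor. The force peaked at about 14 N; I eased off 1 mm before opening the fingers.
- **Last checks:** The final scene and wrist pictures show the speaker in the tray, the keypad still hanging, and the tape, mug, clock and green look-alike where they were. The gripper is open and about 0.2 m above the tray with no contact force. I did not take a final top view, so the yellow look-alike was not rechecked.
- **One check disagreed:** The first grasp closed on air, with no contact. The pictures showed the real fingertips about 41 mm behind the reported TCP, contrary to the description. I allowed for this and the second grasp held, at a 55 mm opening.

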